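Sort the pantry tins into their racks

TASK

Put the three tins standing between the two racks away with their own kind: slide each one along the counter, without lifting it, all the way into the open side of the rack whose ledge already carries tins of the same shape, round with round and square with square. Keep the tins upright, and leave the ramekin and everything else on the counter where it stands.

Things in the scene. Friction and masses are not known exactly. Their poses are not given: they have to be found in the camera images.
- round_a_center (a point): Round metal tin with a lid: upright cylinder 62 mm in diameter, 45 mm tall, about 150 g (mass and friction vary). The point is its centre, 22.5 mm above its underside. Starts standing on the counter between the racks; slides freely when pushed.
- round_b_center (a point): Round metal tin with a lid: upright cylinder 62 mm in diameter, 45 mm tall, about 150 g (mass and friction vary). The point is its centre, 22.5 mm above its underside. Starts standing on the counter between the racks; slides freely when pushed.
- square_a_center (a point): Square metal tin with a lid: 62 x 62 mm, 45 mm tall, rounded corners, about 150 g (mass and friction vary). The point is its centre, 22.5 mm above its underside; x and y axes are normal to its sides. Starts standing on the counter between the racks, turned by up to 0.5 rad; slides freely when pushed.
- stock_round: Five round tins 75 mm apart in a row along x on the ledge of one rack, fixed: marks that rack as the one for this kind; left or right varies. Origin: middle of the row, at ledge-top height, midway across the ledge. Towards y = 0 from it: ledge face 35 mm, open mouth of the bay 165 mm; the bay reaches 200 mm to either side along x. A tin wholly in the bay has its centre 66 to 134 mm from it across.
- stock_square: Five square tins 75 mm apart in a row along x on the ledge of one rack, fixed: marks that rack as the one for this kind; left or right varies. Origin: middle of the row, at ledge-top height, midway across the ledge. Towards y = 0 from it: ledge face 35 mm, open mouth of the bay 165 mm; the bay reaches 200 mm to either side along x. A tin wholly in the bay has its centre 66 to 134 mm from it across.
- rack_left_bay (a point): Left wooden rack (+y side), fixed. Its bay, 400 mm long (x) by 130 mm deep (y), is bare countertop (no floor, no sill) between end walls 12 mm thick, 50 mm high, and a ledge 70 mm wide, 50 mm high at the outer side; the side facing y = 0 is open. Point: middle of the bay on the countertop; mouth 65 mm towards y = 0, ledge face 65 mm the other way. World axes.
- rack_right_bay (a point): Right wooden rack (-y side), fixed. Its bay, 400 mm long (x) by 130 mm deep (y), is bare countertop (no floor, no sill) between end walls 12 mm thick, 50 mm high, and a ledge 70 mm wide, 50 mm high at the outer side; the side facing y = 0 is open. Point: middle of the bay on the countertop; mouth 65 mm towards y = 0, ledge face 65 mm the other way. World axes.
- ramekin_center (a point): Brown earthenware ramekin, 66 mm across, 42 mm tall, loose, standing in line with the tins (any place in the line, about 87 mm from its neighbours along x). Bystander, to be left alone. The point is its centre, 21 mm up.
- shaker_center (a point): White salt shaker, 38 mm across, 74 mm tall, loose bystander beyond the tins. The point is its centre.
- mill_center (a point): Dark wooden pepper mill, 50 mm across, 145 mm tall, loose bystander beyond the tins. The point is its centre.
- eggcup_center (a point): Blue ceramic egg cup, 48 mm across, 60 mm tall, loose bystander beyond the tins. The point is its centre.
Things that resemble listed ones, but are neither listed nor needed, are in the scene too. Leave any green, red or yellow look-alike of the part that bears round_a_center alone.

How it is judged:
By the outcome, as a careful person would: the job done as asked, in the order asked, and still so for the second after the job is handed in, with the robot touching nothing.
It also fails if it takes over 50 s, if anything falls off the work surface, if the arm or the gripper's body presses on something with over 40 N, if the wrist force passes 120 N, or if a joint passes its speed limit or range.

ROBOT

A 7-joint arm with a two-finger parallel gripper is mounted at the origin on the work surface. World frame = base frame: x ahead of the robot, y to its left, z up, the work surface at z = 0. Lengths are in mm, angles in rad, forces in N, time in s.
With the tool pointing down it reaches from about 425 to 875 mm from the base axis. Payload 4.7 kg.
Tool frame: the origin (TCP) lies at the centre of the arm's flange, where the gripper is bolted on; the fingertips stand 173 mm ahead of it and the grasp point (between the pads) lies 155 mm ahead of it; z points along the fingers, y is the line along which they close (so a half turn about z gives the same grasp; the last joint's range is limited). The gripper opens to 85 mm and grips with 20 to 120 N. Pads are 22 mm wide; open, the fingers measure 114 mm over their backs; the gripper's body (76 mm by 85 mm) begins 54 mm behind the grasp point. The pads swing forward as they close: fully open they stand 13 mm farther back than shut.
Start: joints at [1.219, 0.321, -0.07, 1.45, 0.023, 1.371, -0.057], TCP at [232.486, -607.006, 404.749] pointing down, gripper open.
Joint ranges: [-2.86, 2.86], [-0.3, 2.09], [-1.38, 1.24], [0.06, 2.45], [-1.56, 4.7], [0.09, 2.05], [-2.69, 2.69]. Speed limits (rad/s): [2.57, 2.57, 3.14, 3.14, 3.14, 3.14, 3.14].

INTERFACE

Orientations are given as a unit quaternion [w, x, y, z].
In Python, from plant import r gives the robot as it stands. The module is installed in compiled form; this text tells all that it offers.
- The arm moves only by the tool move_arm, never from a script. Its argument "plan" is a list of rows, each a list of 3 entries, a list of its own where there are three numbers: the opening, from 0 (shut) to 1 (fully open), then the shift along the world's x, y, z in cm, then the turn, a rotation vector about the world's x, y, z in rad. In form: [[fingers, [x, y, z], [wx, wy, wz]], ...]. A call has 1 to 10 rows; each row shifts and turns the commanded pose from where the row before left it; what a row does not reach is not made up. A row lasts 1/8 s, in which the tool goes at most 62.5 mm and 10.7 degrees, less where a joint would pass 70% of its speed; a pose out of reach is approached as far as the arm can. A call with a gripper value outside its range is refused whole. The fingers move at their own pace and stop on an object; "newtons" is the grip in N (left out, the last holds). Time passes only in rows, so rows that do not move let the fingers close. It gives the time, the measured TCP pose, the force, the opening and the grip force at its end, in the units of the state.
- r.read_state(): the state, without advancing time (a new reading comes with each control period).
- r.capture(name): name is "scene" or "top" or "wrist"; returns a dict with "img" (384x512x3 uint8, blue, green, red), "K" (3x3 intrinsics, pixels), "rvec" (rotation vector, rad) and "tvec" (3), from world to camera coordinates, as OpenCV has them. Camera axes: x right, y down, z forward; pixel columns grow to the right and rows downward; lengths in mm; the calibration is good to about 2 mm. A picture is of the moment at which its call begins. There is no depth.
- r.sign_off(): hands the job in; it is judged then, once.
The state is a dict: "time": time; "qpos": joint angles; "dq": joint speeds; "joint_torque": joint torques, N m; "position": TCP position; "orientation": TCP orientation; "contact_force": force on the tool from outside, world axes, zero at the start; "moment": the same for the moment, N m; "grip_width": finger opening in mm; "grip_force": force on a finger pad.
Only numpy, scipy, OpenCV 4.12 (cv2) and the standard library are available. Lean on these libraries where they do the work, as an engineer would, in place of code of your own. Each camera call takes 0.05 s, during which the arm holds its last target. There are 200 camera calls.

## Working session

There is one attempt and no reset: what is moved stays moved. The work goes in short steps, Python scripts to look and compute and a tool call to move; the robot and the scene stay as the last step left them, time stands still between calls to the robot, and variables do not carry over. Pictures are saved under pics/ and viewed, at most 10 in all, crops included, and the job is handed in when it is done.

Besides the shell and the picture viewer there is one more tool, called after "Call:" as name(argument=value, ...) on one line, values as JSON. move_arm: Moves the arm, as the interface text tells. Its arguments: {"type":"object","properties":{"plan":{"type":"array","items":{"type":"array"}},"newtons":{"type":"number"}},"required":["plan"]}

```bash
mkdir -p pics; python3 - <<'E'
from plant import r
import cv2
s=r.read_state();print(s)
for n in("scene","top"):
    c=r.capture(n);cv2.imwrite(f"pics/{n}0.png",c["img"]);print(n,c["K"],c["rvec"],c["tvec"])
E
```

```text
{'time': 0.0, 'qpos': array([ 1.21912166,  0.32186624, -0.07004743,  1.45167763,  0.02261084,
        1.37080668, -0.0568921 ]), 'dq': array([-0.0011822 , -0.00051911, -0.00024406,  0.00126054,  0.0018174 ,
        0.00067158,  0.00079902]), 'joint_torque': array([ 4.17232777e-04, -4.93580997e+01, -3.82062402e-01, -3.14331472e+01,
        1.30295882e-02,  1.13146630e-02,  2.08441179e-05]), 'position': array([ 232.36332789, -606.83210618,  403.59348046]), 'orientation': array([-9.56540430e-04,  9.83321715e-01,  1.81872021e-01, -2.38428325e-04]), 'contact_force': array([0.02572647, 0.23174308, 0.94282726]), 'moment': array([ 0.03724029, -0.01661926,  0.04919133]), 'grip_force': 0.0, 'grip_width': 85.24023006496566}
scene [[451.12887992   0.         251.39397197]
 [  0.         451.12887992 189.65141093]
 [  0.           0.           1.        ]] [ 1.98640199  1.29424173 -0.59589305] [-249.9222913  -347.2260193  1556.84646605]
top [[437.74300278   0.         251.53128465]
 [  0.         437.74300278 194.12233169]
 [  0.           0.           1.        ]] [ 2.15824197 -2.13468656  0.08755412] [  17.23652049  622.11885234 1142.47267061]
```

View pics/top0.png

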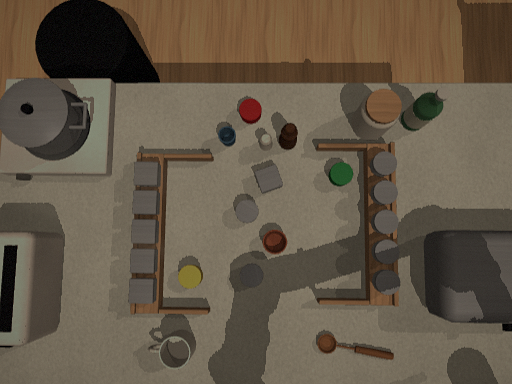

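View pics/scene0.png

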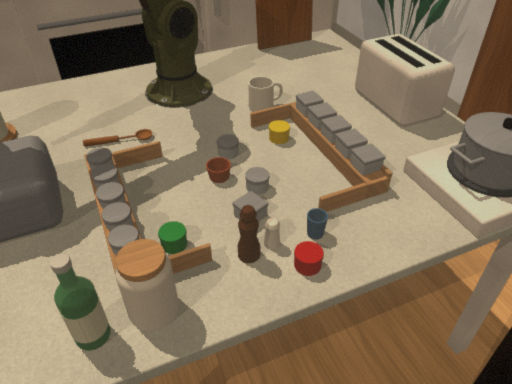

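The top view has image up = +x and left = +y. The grey line tins are a square one at (267,177), a round one at (246,209) and a round one in shadow at (250,275). The ramekin is at (275,241). The left ledge carries square tins and the right ledge round ones. Green, yellow and red look-alikes are at (341,174), (190,276) and (250,110).

```bash
cat > h.py <<'E'
from plant import r
import cv2,numpy as np
def ray(c,uv,z):
    R=cv2.Rodrigues(c["rvec"])[0];t=np.ravel(c["tvec"]);C=-R.T@t
    d=R.T@np.linalg.inv(c["K"])@np.array([uv[0],uv[1],1.]);return C+d*(z-C[2])/d[2]
E
python3 - <<'E'
from h import *
c=r.capture("top");im=c["img"]
for n,uv,z in [("sq",(268,176),45),("rA",(246,208),45),("rB",(250,274),45),("ram",(275,239),42),("mill",(289,128),145),("shaker",(265,140),74),("egg",(227,132),60),("red",(250,109),45),("green",(341,173),45),("yel",(190,275),45),("stkL",(144,231),95),("stkR",(386,222),95),("mouthLfar",(213,155),50),("mouthRfar",(318,145),50),("mouthLnear",(209,312),50),("mouthRnear",(318,300),50)]:
    print(n,ray(c,uv,z).round())
crop=im[95:320,120:410]
cv2.imwrite("pics/crop.png",cv2.convertScaleAbs(cv2.resize(crop,None,fx=2.6,fy=2.6,interpolation=cv2.INTER_CUBIC),alpha=1.7))
E
```

```text
sq [670. -20.  45.]
rA [584.  38.  45.]
rB [410.  25.  45.]
ram [502. -40.  42.]
mill [775. -70. 145.]
shaker [762. -11.  74.]
egg [787.  91.  60.]
red [855.  31.  45.]
green [ 680. -214.   45.]
yel [405. 183.  45.]
stkL [518. 295.  95.]
stkR [ 548. -317.   95.]
mouthLfar [726. 129.  50.]
mouthRfar [ 755. -153.   50.]
mouthLnear [312. 130.  50.]
mouthRnear [ 347. -151.   50.]
```

View pics/crop.png

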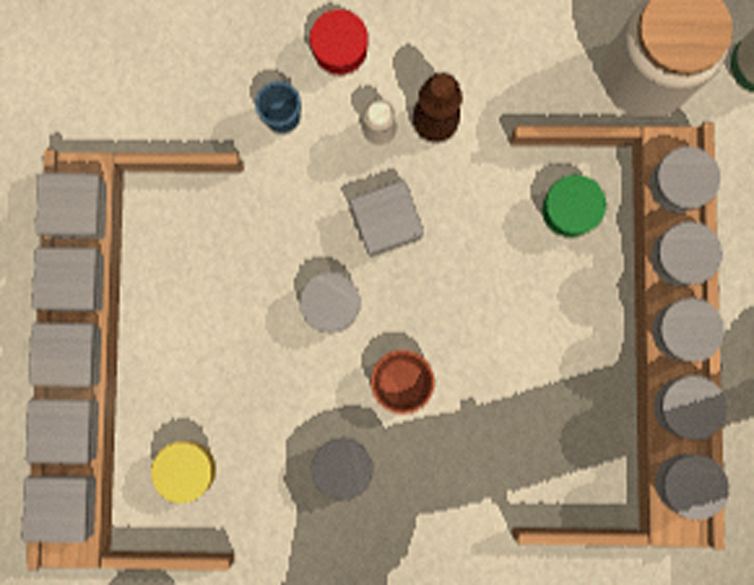

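The enlarged crop confirms it. The three grey line tins are the square at crop (385,215) and the rounds at (330,302) and (342,468). The coloured tins are look-alikes, and the ramekin is at (403,381). Rounds go right and the square goes left.

```bash
cat >> h.py <<'E'
def fit(c,uv,lo=12,sq=False):
    """flood-fill lid around uv, project contour to z=45, fit circle / min rect"""
    im=cv2.bilateralFilter(c["img"],5,25,3);h,w=im.shape[:2];m=np.zeros((h+2,w+2),np.uint8)
    cv2.floodFill(im,m,uv,0,(lo,)*3,(lo,)*3,cv2.FLOODFILL_MASK_ONLY|cv2.FLOODFILL_FIXED_RANGE|(255<<8)|4)
    k=max(cv2.findContours(m[1:-1,1:-1],0,1)[0],key=cv2.contourArea)
    P=np.array([ray(c,p,45)[:2] for p in k[:,0]],np.float32)
    return (cv2.minAreaRect(P) if sq else cv2.minEnclosingCircle(P)), cv2.contourArea(k)
E
python3 - <<'E'
from h import *
c=r.capture("top")
print(c["img"][176,268],c["img"][208,246],c["img"][274,250])
for lo in(8,14,18):
  print(lo,"sq",fit(c,(268,176),lo,True),"A",fit(c,(247,210),lo),"B",fit(c,(250,275),lo))
s=r.capture("scene")
for lo in(10,16):print("scene A",fit(s,(258,176),lo),"B",fit(s,(228,142),lo))
E
```

```text
[80 88 93] [83 90 96] [53 56 60]
8 sq (((664.9642944335938, -21.651775360107422), (59.9043083190918, 60.162384033203125), 20.094100952148438), 442.0) A (((575.0719604492188, 36.62664031982422), 31.45834732055664), 394.5) B (((401.1008605957031, 34.730682373046875), 45.37687301635742), 654.0)
14 sq (((665.5000610351562, -20.376087188720703), (60.78413391113281, 62.67605209350586), 19.081462860107422), 464.0) A (((575.639892578125, 36.578224182128906), 32.03544616699219), 406.5) B (((399.8756103515625, 34.633609771728516), 46.44618225097656), 690.0)
18 sq (((661.205078125, 2.1565093994140625), (79.33869171142578, 109.28677368164062), 20.0653076171875), 733.5) A (((566.0762939453125, 52.357574462890625), 50.5957145690918), 580.0) B (((297.3270568847656, 39.17190933227539), 176.44195556640625), 5633.5)
scene A (((583.1691284179688, 33.09213638305664), 31.869596481323242), 248.0) B (((438.4931945800781, 13.625786781311035), 56.295352935791016), 419.5)
scene A (((584.0012817382812, 33.8353385925293), 32.61302185058594), 256.0) B (((438.9950866699219, 14.741495132446289), 57.130043029785156), 489.0)
```

Call:
move_arm(plan=[[1, [1.5, 5, 0], [0, 0, 0]], [1, [1.5, 5, 0], [0, 0, 0]], [1, [1.5, 5, 0], [0, 0, 0]], [1, [2, 5, 0], [0, 0, 0]], [1, [4, 4, 0], [0, 0, 0]], [1, [4, 4, 0], [0, 0, 0]], [1, [4, 4, 0], [0, 0, 0]], [1, [4, 4, 0], [0, 0, 0]], [1, [4, 4, 0], [0, 0, 0]], [1, [4, 4, 0], [0, 0, 0]]])

```text
time: 1.5
position: [538.5, -165.7, 404.9]
orientation: [0.0, 0.983, 0.182, 0.0]
contact_force: [1.2, 0.2, -1.6]
grip_width: 85.5
grip_force: 0.0
```

Call:
move_arm(plan=[[1, [3.2, 3.7, -3], [0, 0, 0]], [1, [3.2, 3.7, -3], [0, 0, 0]], [1, [3.2, 3.6, -3], [0, 0, 0]], [1, [3.1, 3.6, -3], [0, 0, -0.03]], [1, [0, 0, -2], [0, 0, 0]], [1, [0, 0, 0], [0, 0, 0]], [1, [0, 0, 0], [0, 0, 0]]])

```text
time: 2.38
position: [664.5, -22.7, 265.8]
orientation: [0.001, 0.986, 0.166, 0.0]
contact_force: [-0.5, 0.1, 0.2]
grip_width: 85.5
grip_force: 0.0
```

```bash
python3 - <<'E'
from h import *
print(r.read_state()["position"])
c=r.capture("wrist");cv2.imwrite("pics/w1.png",c["img"])
E
```

```text
[664.471538   -22.73764455 265.79421099]
```

View pics/w1.png

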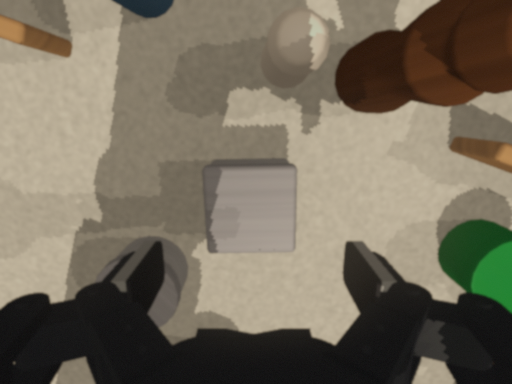

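The wrist view shows the square tin at (251,208), lined up between the fingers at about (150,255) and (360,255). The mill, shaker and green tin are clear.

```bash
python3 - <<'E'
from h import *
c=r.capture("wrist")
for p in [(204,167),(296,167),(296,251),(208,252),(251,209)]:print(p,ray(c,p,45).round(1))
E
```

```text
(204, 167) [686.   18.4  45. ]
(296, 167) [705.1 -37.   45. ]
(296, 251) [650.5 -58.2  45. ]
(208, 252) [630.1  -1.2  45. ]
(251, 209) [669.2 -19.   45. ]
```

Call:
move_arm(plan=[[1, [0.3, 0.3, -3], [0, 0, 0]], [1, [0, 0, -3], [0, 0, 0]], [1, [0, 0, -2.4], [0, 0, 0]], [1, [0, 0, 0], [0, 0, 0]], [0.6, [0, 0, 0], [0, 0, 0]], [0.6, [0, 0, 0], [0, 0, 0]], [0.6, [0, 0, 0], [0, 0, 0]], [0.6, [0, 0, 0], [0, 0, 0]]], newtons=20)

```text
time: 3.48
position: [668.5, -18.2, 183.0]
orientation: [0.001, 0.986, 0.167, 0.002]
contact_force: [-1.1, -1.8, 5.9]
grip_width: 61.6
grip_force: 23.9
```

Call:
move_arm(plan=[[0.6, [0, 1.5, 0], [0, 0, 0]], [0.6, [0, 2.5, 0], [0, 0, -0.06]], [0.6, [0, 2.5, 0], [0, 0, -0.09]], [0.6, [0, 2.5, 0], [0, 0, -0.09]], [0.6, [-1, 2.5, 0], [0, 0, -0.09]], [0.6, [-1, 2.5, 0], [0, 0, 0]], [0.6, [-1, 2.5, 0], [0, 0, 0]], [0.6, [-1, 2.5, 0], [0, 0, 0]], [0.6, [0, 1.3, 0], [0, 0, 0]], [0.6, [0, 0, 0], [0, 0, 0]]])

```text
time: 4.72
position: [627.9, 186.9, 183.1]
orientation: [-0.001, 1.0, 0.004, 0.001]
contact_force: [-1.0, 1.1, 7.2]
grip_width: 61.6
grip_force: 24.0
```

```bash
python3 - <<'E'
from h import *
c=r.capture("top")
cv2.imwrite("pics/t2.png",cv2.convertScaleAbs(cv2.resize(c["img"][95:320,120:410],None,fx=2.6,fy=2.6),alpha=1.7))
E
```

```text
(no output)
```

View pics/t2.png

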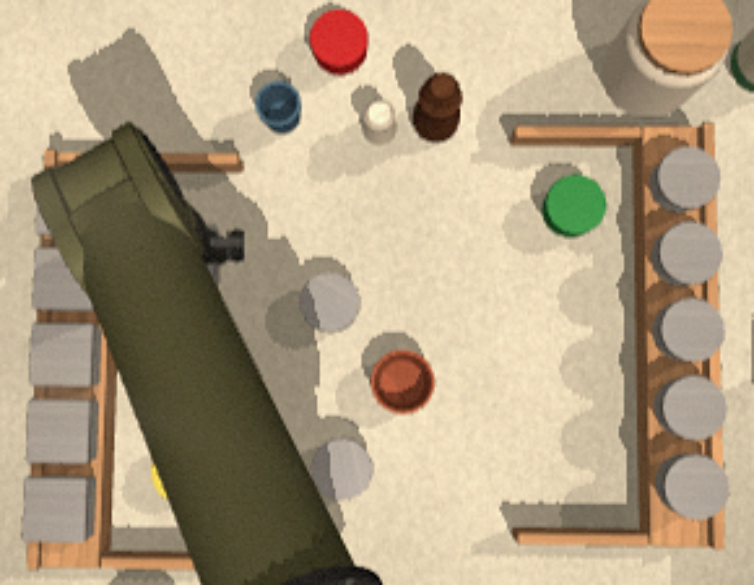

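The arm holds the square tin at the left bay. Round A at crop (330,302), round B at (342,468) and the ramekin haven't moved.

Call:
move_arm(plan=[[1, [0, 0, 0], [0, 0, 0]], [1, [0, 0, 0], [0, 0, 0]], [1, [0, 0, 0], [0, 0, 0]], [1, [0, 0, 4], [0, 0, 0]], [1, [0, 0, 4.2], [0, 0, 0]], [1, [-1.7, -5, 0], [0, 0, 0]], [1, [-1.7, -5, 0], [0, 0, 0]], [1, [-1.7, -5, 0], [0, 0, 0]], [1, [0, 0, 0], [0, 0, 0]], [1, [0, 0, 0], [0, 0, 0]]])

```text
time: 6.02
position: [576.5, 35.2, 262.9]
orientation: [-0.0, 1.0, 0.003, 0.0]
contact_force: [0.3, 0.4, -0.2]
grip_width: 85.4
grip_force: 0.0
```

```bash
python3 - <<'E'
from h import *
print(r.read_state()["position"])
c=r.capture("wrist");cv2.imwrite("pics/w2.png",c["img"])
t=r.capture("top")
for lo in(8,12):print("B",fit(t,(253,275),lo),"A w",fit(c,(251,212),lo), c["img"][212,251])
E
```

```text
[576.53631298  35.1832669  262.87387131]
B (((402.9499206542969, 20.63312530517578), 289.7384033203125), 8162.5) A w (((578.3178100585938, 36.88742446899414), 29.45694351196289), 3123.0) [135 144 154]
B (((407.1803283691406, 14.41226577758789), 296.0324401855469), 10003.0) A w (((577.851318359375, 37.42034149169922), 30.163883209228516), 3943.5) [135 144 154]
```

View pics/w2.png

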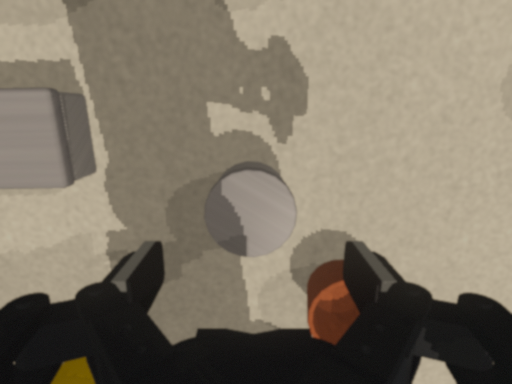

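The wrist view shows round A at (251,212), fitted at (578,37). The ramekin at (335,300) is clear of the right finger's descent.

Call:
move_arm(plan=[[1, [0.2, 0.2, -3], [0, 0, 0]], [1, [0, 0, -3], [0, 0, 0]], [1, [0, 0, -2.1], [0, 0, 0]], [1, [0, 0, 0], [0, 0, 0]], [0.6, [0, 0, 0], [0, 0, 0]], [0.6, [0, 0, 0], [0, 0, 0]], [0.6, [0, 0, 0], [0, 0, 0]], [0.6, [0, 0, 0], [0, 0, 0]]])

```text
time: 7.12
position: [579.2, 37.3, 183.1]
orientation: [-0.0, 1.0, 0.003, 0.001]
contact_force: [0.5, 1.0, 6.4]
grip_width: 61.5
grip_force: 22.9
```

Call:
move_arm(plan=[[0.6, [0.1, -1.7, 0], [0, 0, 0]], [0.6, [0.2, -2.5, 0], [0, 0, 0]], [0.6, [0.2, -2.5, 0], [0, 0, 0]], [0.6, [0, -2.5, 0], [0, 0, 0]], [0.6, [0, -2.5, 0], [0, 0, 0]], [0.6, [0, -2.5, 0], [0, 0, 0]], [0.6, [0, -2.5, 0], [0, 0, 0]], [0.6, [0, -2.5, 0], [0, 0, 0]], [0.6, [0, -2.5, 0], [0, 0, 0]], [0.6, [0, -2.5, 0], [0, 0, 0]]])

```text
time: 8.38
position: [584.4, -204.0, 183.1]
orientation: [-0.001, 1.0, 0.004, 0.001]
contact_force: [-0.0, 4.4, 7.3]
grip_width: 61.1
grip_force: 23.1
```

Call:
move_arm(plan=[[0.6, [0, 0, 0], [0, 0, 0]], [1, [0, 0, 0], [0, 0, 0]], [1, [0, 0, 0], [0, 0, 0]], [1, [0, 0, 0], [0, 0, 0]], [1, [0, 0, 4], [0, 0, 0]], [1, [0, 0, 5], [0, 0, 0]], [1, [0, 0, 0], [0, 0, 0]]])

```text
time: 9.25
position: [585.3, -204.9, 276.4]
orientation: [0.002, 1.0, 0.003, 0.004]
contact_force: [-0.8, -0.1, 0.2]
grip_width: 85.4
grip_force: 0.0
```

Call:
move_arm(plan=[[1, [-2.5, 3.8, 0], [0, 0, 0]], [1, [-2.5, 3.8, 0], [0, 0, 0]], [1, [-2.5, 3.8, 0], [0, 0, 0]], [1, [-2.5, 3.8, 0], [0, 0, 0]], [1, [-2.5, 3.8, 0], [0, 0, 0]], [1, [-2, 3.6, 0], [0, 0, 0]], [1, [0, 0, 0], [0, 0, 0]], [1, [0, 0, 0], [0, 0, 0]]])

```text
time: 10.25
position: [438.4, 20.6, 271.3]
orientation: [0.0, 1.0, 0.003, -0.0]
contact_force: [0.4, 0.7, -0.1]
grip_width: 85.5
grip_force: 0.0
```

```bash
python3 - <<'E'
from h import *
s=r.read_state();print(s["position"],s["qpos"].round(2))
c=r.capture("wrist");cv2.imwrite("pics/w3.png",c["img"])
t=r.capture("top");cv2.imwrite("pics/t3.png",cv2.convertScaleAbs(cv2.resize(t["img"][95:320,120:410],None,fx=2.6,fy=2.6),alpha=1.7))
E
```

```text
[438.38762322  20.59694518 271.33730397] [ 0.48  0.01 -0.58  2.09  0.01  1.04 -1.67]
```

View pics/w3.png

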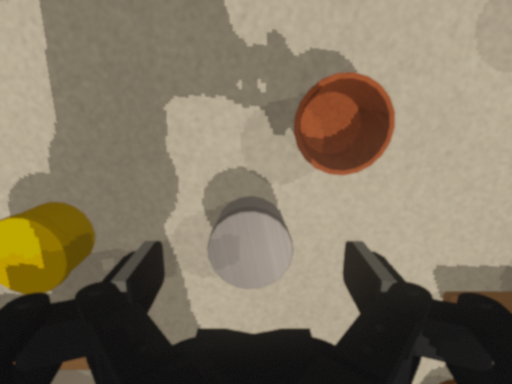

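View pics/t3.png

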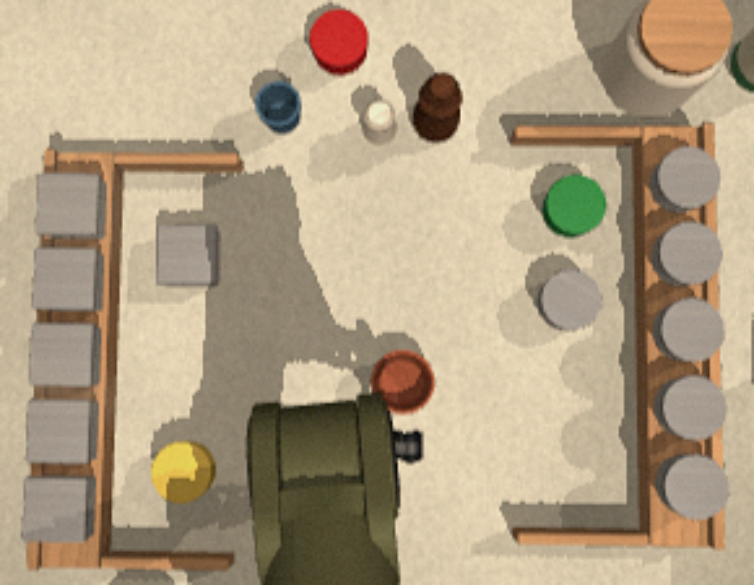

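The top view shows the square tin well inside the left bay at crop (187,255) and round A inside the right bay at (570,300). The wrist view shows round B at (251,247).

```bash
python3 - <<'E'
from h import *
c=r.capture("wrist")
for lo in(12,20):print(fit(c,(255,255),lo))
for p in[(251,210),(251,288),(208,249),(293,249)]:print(ray(c,p,45).round(1))
E
```

```text
(((414.103759765625, 36.85172653198242), 44.149452209472656), 5599.0)
(((424.19000244140625, 13.23829460144043), 107.49051666259766), 29638.0)
[441.1  22.6  45. ]
[380.8  22.5  45. ]
[412.   52.9  45. ]
[412.2  -7.1  45. ]
```

Call:
move_arm(plan=[[1, [-0.6, 0.1, -2], [0, 0.06, 0]], [1, [-0.6, 0.1, -2], [0, 0.05, 0]], [1, [0, 0, 0], [0, 0, 0]], [1, [0, 0, 0], [0, 0, 0]]])

```text
time: 10.9
position: [427.1, 22.6, 232.2]
orientation: [-0.0, 0.999, 0.003, -0.054]
contact_force: [1.0, -0.1, 0.2]
grip_width: 85.4
grip_force: 0.0
```

Call:
move_arm(plan=[[1, [0, 0, -2.5], [0, 0, 0]], [1, [0, 0, -2.4], [0, 0, 0]], [1, [0, 0, 0], [0, 0, 0]], [0.6, [0, 0, 0], [0, 0, 0]], [0.6, [0, 0, 0], [0, 0, 0]], [0.6, [0, 0, 0], [0, 0, 0]], [0.6, [0, 0, 0], [0, 0, 0]]])

```text
time: 11.78
position: [427.4, 23.0, 184.1]
orientation: [0.0, 0.999, 0.003, -0.054]
contact_force: [-0.5, 0.1, 6.3]
grip_width: 61.4
grip_force: 22.0
```

Call:
move_arm(plan=[[0.6, [0, -1.5, 0], [0, 0, 0]], [0.6, [0, -2.5, 0], [0, 0, 0]], [0.6, [0, -2.5, 0], [0, 0, 0]], [0.6, [0, -2.5, 0], [0, 0, 0]], [0.6, [0, -2.5, 0], [0, 0, 0]], [0.6, [0, -2.5, 0], [0, 0, 0]], [0.6, [0.3, -2.5, 0], [0, 0, 0]], [0.6, [0.3, -2.5, 0], [0, 0, 0]], [0.6, [0.3, -2.5, 0], [0, 0, 0]], [0.6, [0, -1.5, 0], [0, 0, 0]]])

```text
time: 13.02
position: [436.6, -207.2, 184.1]
orientation: [-0.001, 0.999, 0.003, -0.054]
contact_force: [-0.8, 5.3, 7.8]
grip_width: 61.4
grip_force: 22.5
```

Call:
move_arm(plan=[[0.6, [0, 0, 0], [0, 0, 0]], [1, [0, 0, 0], [0, 0, 0]], [1, [0, 0, 0], [0, 0, 0]], [1, [0, 0, 0], [0, 0, 0]], [1, [0, 0, 4], [0, 0, 0]], [1, [0, 0, 5], [0, 0, 0]], [1, [0, 0, 5], [0, 0, 0]], [1, [-1, 5, 2], [0, 0, 0]], [1, [-1, 5, 0], [0, 0, 0]], [1, [0, 5, 0], [0, 0, 0]]])

```text
time: 14.28
position: [414.7, -55.4, 343.0]
orientation: [0.0, 0.998, 0.003, -0.055]
contact_force: [0.6, 0.1, -0.0]
grip_width: 85.5
grip_force: 0.0
```

```bash
python3 - <<'E'
from h import *
t=r.capture("top");cv2.imwrite("pics/t4.png",cv2.convertScaleAbs(cv2.resize(t["img"][95:320,120:410],None,fx=2.6,fy=2.6),alpha=1.7))
s=r.capture("scene");cv2.imwrite("pics/s4.png",s["img"])
E
```

```text
(no output)
```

View pics/t4.png

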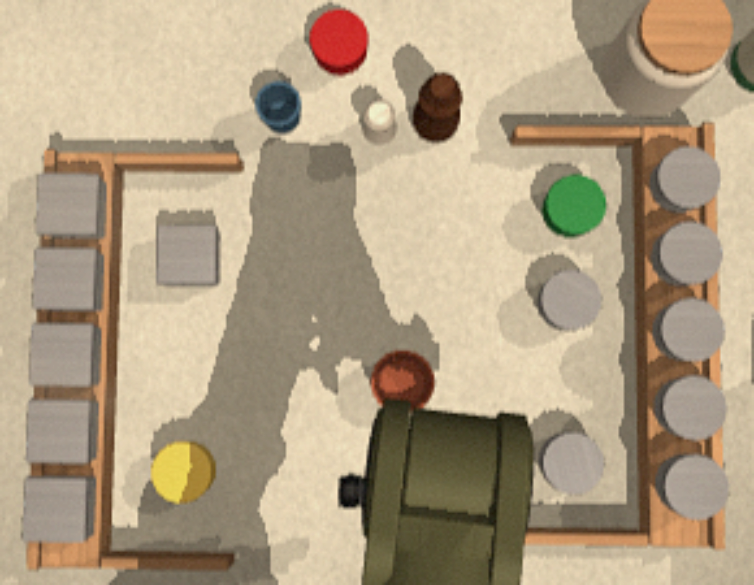

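View pics/s4.png

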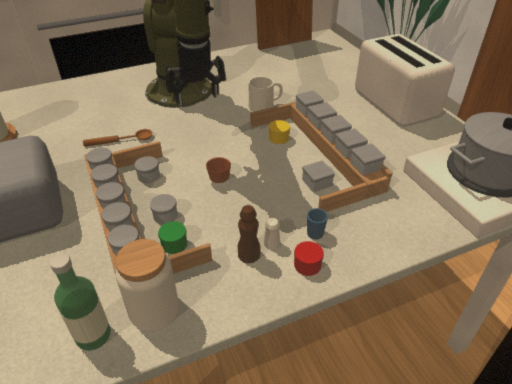

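Both views show all three tins upright and inside their bays: the square at crop (187,255), the rounds at (570,300) and (570,463). The ramekin at (403,380) and the other bystanders haven't moved, and the gripper is clear.

```bash
python3 -c "
from plant import r
print(r.sign_off())"
```

```text
the job is handed in; nothing more can be done
None
```

I slid both round tins into the right rack and the square tin into the left rack; all three stand upright, nothing else on the counter moved, and the job is handed in at about 14 s (the result wasn't reported back).

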